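# Lock a spotlight into its power track and switch it on

## Task

Lock the spotlight into the power track and switch it on by pressing three things in order: on the adapter that carries the lamp, press the round stud fully down, then the rectangular latch at its other end fully down, and last press the raised end of the wide rocker on the supply box so that it tips right over. Nothing is to be picked up: do not push or lift the supply box, do not press the adapter without a lamp or the narrow rocker, and leave the lamp's aim and everything else on the bench undisturbed.

Things in the scene. Friction and masses are not known exactly. Their poses are not given: they have to be found in the camera images.
- track: black power track, a bar 40 x 460 x 33 mm (x, y, z) fixed to the bench, long along its own y; origin at the centre of its underside. Two black adapters sit on its top, one with a lamp and one without; which is at which end varies.
- spot: the adapter that carries the lamp: black block 34 x 180 x 22 mm (x, y, z), fixed on the track, origin at the centre of its underside, 33 mm above the bench, so its top is 55 mm above the bench. Its own y runs along the track: the round stud is at y = +70 mm, the rectangular latch at y = -70 mm, and the lamp stands on it at y = 0.
- spot_stud (a joint): travel in m of the round stud of the adapter with the lamp: 0 = up, 0.008 = fully down. Starts between 0 and 0.0015. It moves straight down against about 3 N of friction and stays where it is left.
- spot_stud_top (a point): centre of the top of that round aluminium stud (20 mm in diameter), z up; the top stands 11 mm proud of the adapter when up and 3 mm proud (58 mm above the bench) when fully down.
- spot_bar (a joint): travel in m of the rectangular latch of the adapter with the lamp: 0 = up, 0.008 = fully down. Starts between 0 and 0.0015. Same movement and friction as the stud.
- spot_bar_top (a point): centre of the top of that rectangular aluminium latch (22 x 30 mm, the longer side along the track); stands 11 mm proud of the adapter when up and 3 mm proud (58 mm above the bench) when fully down.
- lamp (a joint): tilt in rad of the lamp head about the adapter's y axis; starts anywhere from -0.2 to 0.2; stiff (0.15 N m), to be left alone.
- lamp_front (a point): centre of the front glass of the lamp head, a black cylinder 48 mm in diameter and 110 mm long lying across the track over the middle of the adapter, its axis about 89 mm above the bench; its highest point is at most 125 mm above the bench.
- blank: the adapter without a lamp: otherwise the same shape as the other, with the same origin, stud at y = +70 mm and latch at y = -70 mm, tops 66 mm above the bench; to be left alone.
- blank_stud (a joint): travel in m of the round stud of the adapter without a lamp; about 0, must stay up.
- blank_bar (a joint): travel in m of the rectangular latch of the adapter without a lamp; about 0, must stay up.
- supply: supply box, painted grey, 110 x 140 x 50 mm (x, y, z), 1.5 kg, standing loose on the bench on the robot's side of the track; origin at the centre of its underside. On its top are two white rockers 60 mm long along the box's x, pivoted at their middles 56 mm above the bench: the wide one (32 mm) at y = +30 mm and the narrow one (14 mm) at y = -35 mm.
- wide (a joint): angle in rad of the wide rocker: 0 = off, with the end towards the box's +x (away from the robot) raised; 0.5 = tipped right over, that end down. Starts between 0 and 0.04. Friction 0.02 N m (about 1 to 3 N near the end); it stays where it is left.
- wide_end (a point): middle of the top edge of the raised (+x) end of the wide rocker; about 69 mm above the bench when off, 54 mm when on. The pivot lies 28 mm from it towards the box's -x; a good place to press is 7 mm in from this edge towards the pivot.
- narrow (a joint): angle in rad of the narrow rocker, same kind; starts at 0, must stay there.
- tray: open grey parts tray 110 x 140 x 45 mm, fixed; origin at the centre of its underside. Which of tray and supply box is to the left varies.
- spare: spare white lamp head, a cylinder 48 mm in diameter and 100 mm tall standing loose between the supply box and the tray; origin at the centre of its underside. Bystander.
- driver: black driver box 40 x 180 x 30 mm lying loose beyond the track; origin at the centre of its underside. Bystander.
- screwdriver: screwdriver with a red handle lying loose beyond the track. Bystander.
- gauge: small blue and red block, 70 x 35 x 30 mm, loose at the right; origin at the centre of its underside. Bystander.
- mug: white mug, 80 mm in diameter, 90 mm tall, at the left; origin at the centre of its underside. Bystander.
- jar: clear screw jar, 60 mm in diameter, 80 mm tall, at the right; origin at the centre of its underside. Bystander.
Mind the look-alikes: they are no part of the job. What is shaped like the supply but red is not meant.

How it is judged:
By the outcome, as a careful person would: the job done as asked, in the order asked, and still so for the second after the job is handed in, with the robot touching nothing.
It also fails if it takes over 48 s, if anything falls off the work surface, if the arm or the gripper's body presses on something with over 40 N, if the wrist force passes 120 N, or if a joint passes its speed limit or range.

## Robot

A 6-joint arm with a two-finger parallel gripper is mounted at the origin on the work surface. World frame = base frame: x ahead of the robot, y to its left, z up, the work surface at z = 0. Lengths are in m, angles in rad, forces in N, time in s.
With the tool pointing down it reaches from about 0.375 to 0.9 m from the base axis. Payload 3.1 kg.
Tool frame: the origin (TCP) lies at the centre of the arm's flange, where the gripper is bolted on; the fingertips stand 173 mm ahead of it and the grasp point (between the pads) lies 155 mm ahead of it; z points along the fingers, y is the line along which they close (so a half turn about z gives the same grasp; the last joint's range is limited). The gripper opens to 85 mm and grips with 20 to 120 N. Pads are 22 mm wide; open, the fingers measure 114 mm over their backs; the gripper's body (76 mm by 85 mm) begins 54 mm behind the grasp point. The pads swing forward as they close: fully open they stand 13 mm farther back than shut.
Start: joints at [1.056, 0.527, 1.433, -0, 1.181, -0.178], TCP at [0.207, 0.59, 0.405] pointing down, gripper open.
Joint ranges: [-3.08, 3.08], [-0.75, 2.2], [0.22, 2.44], [-1.43, 4.57], [0, 2.65], [-2.85, 2.85]. Speed limits (rad/s): [2.79, 2.79, 3.14, 3.14, 3.14, 3.14].

## Interface

Orientations are given as a unit quaternion [x, y, z, w].
In Python, from station import * gives the robot as it stands.
- The arm moves only by the shell command python3 -m jog 'ROWS' [OPENING] [FORCE]. ROWS is a JSON object of lists of equal length, an entry for each row: "linear": the shift along the world's x, y, z in mm, a list of three; "turn": the turn about the world's z in units of 5 degrees (1.0 is 5 degrees). A call has 1 to 12 rows; each row shifts and turns the commanded pose from where the row before left it; what a row does not reach is not made up. A row lasts 1/8 s, in which the tool goes at most 62.5 mm and 10.7 degrees, less where a joint would pass 70% of its speed; a pose out of reach is approached as far as the arm can. A call is refused whole if a number of a shift passes 62.5 or a number of a turn 1, either way. A call with a gripper value outside its range is refused whole. OPENING is the opening, from 0 (shut) to 1 (fully open), set as the call begins (- or left out, the last holds). The fingers move at their own pace and stop on an object; FORCE is the grip in N (left out, the last holds). Time passes only in rows, so rows that do not move let the fingers close. It gives the time, the measured TCP pose, the force, the opening and the grip force at its end, in the units of the state.
- sense(): the state, without advancing time (a new reading comes with each control period).
- snapshot(name): name is "side" or "top" or "wrist"; returns the picture (480x640x3 uint8, red, green, blue); there is no depth.
- get_calibration(name): a dict with "fx", "fy", "cx", "cy" (pixels), "world_to_cam" (4x4, takes a point from world to camera coordinates). Camera axes: x right, y down, z forward; pixel columns grow to the right and rows downward; lengths in m; the calibration is good to about 2 mm. A picture is of the moment at which its call begins: read the wrist's pose just before it. get_calibration takes no time and is no camera call; for the wrist camera it gives the pose at the moment of the call.
- sign_off(): hands the job in; it is judged then, once.
The state is a dict: "t": time; "q": joint angles; "qd": joint speeds; "tau": joint torques, N m; "tcp_pos": TCP position; "tool_rot": TCP orientation; "force": force on the tool from outside, world axes, zero at the start; "ft_torque": the same for the moment, N m; "finger_gap": opening from 0.0 (shut) to 1.0 (fully open); "gripper_force": force on a finger pad.
Only numpy, scipy, OpenCV 4.12 (cv2) and the standard library are available. Lean on these libraries where they do the work, as an engineer would, in place of code of your own. Each camera call takes 0.05 s, during which the arm holds its last target. There are 200 camera calls.

## Working session

There is one attempt and no reset: what is moved stays moved. The work goes in short steps, Python scripts to look and compute and a shell command to move; the robot and the scene stay as the last step left them, time stands still between calls to the robot, and variables do not carry over. Pictures are saved under pics/ and viewed, at most 10 in all, crops included, and the job is handed in when it is done.

```bash
mkdir -p pics; cat > h.py <<'E'
from station import *
import numpy as np, cv2
def save(n,f,crop=None,s=1):
    im=snapshot(n)
    cv2.imwrite('pics/raw_'+f,im[...,::-1])
    return im
def ray(n,u,v,z,c=None):
    c=c or get_calibration(n); T=np.array(c['world_to_cam']); R,t=T[:3,:3],T[:3,3]
    o=-R.T@t; d=R.T@np.array([(u-c['cx'])/c['fx'],(v-c['cy'])/c['fy'],1]); return o+d*(z-o[2])/d[2]
def proj(n,p,c=None):
    c=c or get_calibration(n); T=np.array(c['world_to_cam']); q=T[:3,:3]@p+T[:3,3]
    return c['fx']*q[0]/q[2]+c['cx'],c['fy']*q[1]/q[2]+c['cy']
E
python3 - <<'E'
from h import *
save('top','top.png');save('side','side.png')
print(sense())
for n in('top','side'):
    c=get_calibration(n);T=np.array(c['world_to_cam']);print(n,c['fx'],(-T[:3,:3].T@T[:3,3]).round(3))
E
```

```text
{'t': 0.1, 'q': array([ 1.05550224e+00,  5.28402712e-01,  1.43376662e+00,  3.31821087e-05,
        1.18139738e+00, -1.78510845e-01]), 'qd': array([ 0.00071676, -0.00132625, -0.00217431,  0.00089832, -0.00115207,
        0.00064312]), 'tau': array([ 1.70700118e-04, -4.43308818e+01, -1.78585804e+01, -1.72799223e-04,
        3.83216902e-03, -4.29217366e-06]), 'tcp_pos': array([0.20635696, 0.58963128, 0.4038154 ]), 'tool_rot': array([ 1.67603078e-01,  9.85854063e-01, -9.23013285e-04, -3.50004412e-04]), 'force': array([ 0.43489877,  0.05264655, -0.64394759]), 'ft_torque': array([ 0.02693956,  0.0098662 , -0.01684404]), 'gripper_force': 0.0, 'finger_gap': 1.002128851947243}
top 515.6471269241193 [0.312 0.06  1.565]
side 441.44274948058774 [ 0.333 -0.72   1.001]
```

View pics/raw_top.png

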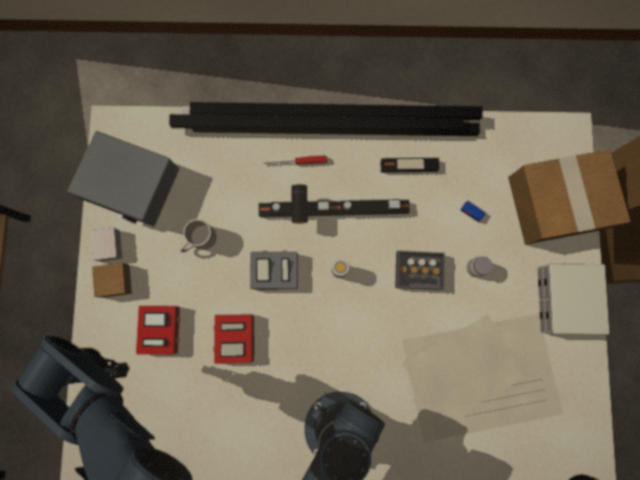

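View pics/raw_side.png

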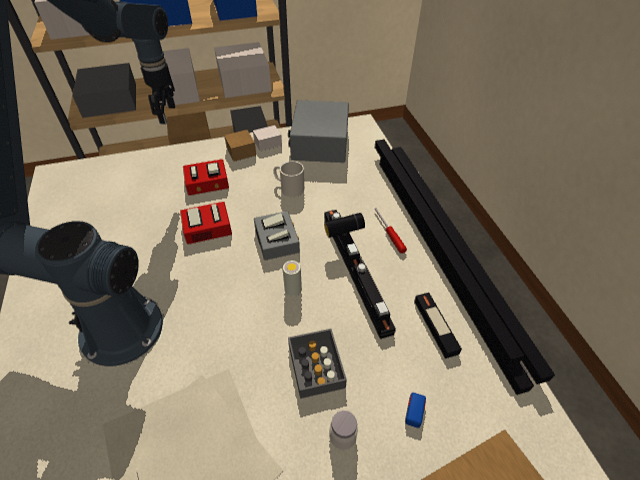

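The grey supply is at top (274,270); the red look-alikes at (158,330) and (234,339) are not meant. The lamp adapter is the left half of the track, lamp at (299,203); the blank is the right half, with parts at about (348,206) and (394,205). I'll confirm with an enlarged crop.

```bash
python3 - <<'E'
from h import *
im=cv2.imread('pics/raw_top.png'); a=cv2.resize(im[175:300,245:420],None,fx=4.5,fy=4.5,interpolation=cv2.INTER_CUBIC)
cv2.imwrite('pics/c1.png',a[:,:790])
im=cv2.imread('pics/raw_side.png'); a=cv2.resize(im[195:345,240:400],None,fx=4,fy=4,interpolation=cv2.INTER_CUBIC)
cv2.imwrite('pics/c2.png',a)
E
```

```text
(no output)
```

View pics/c1.png

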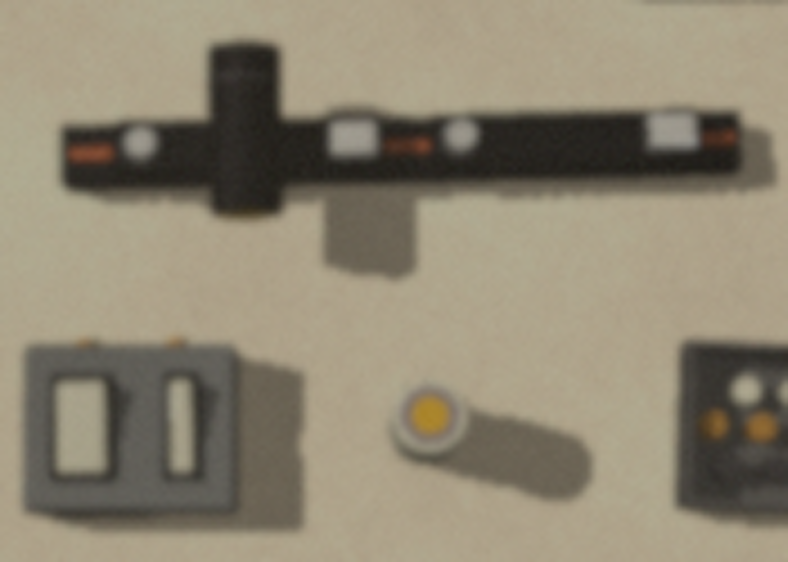

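View pics/c2.png

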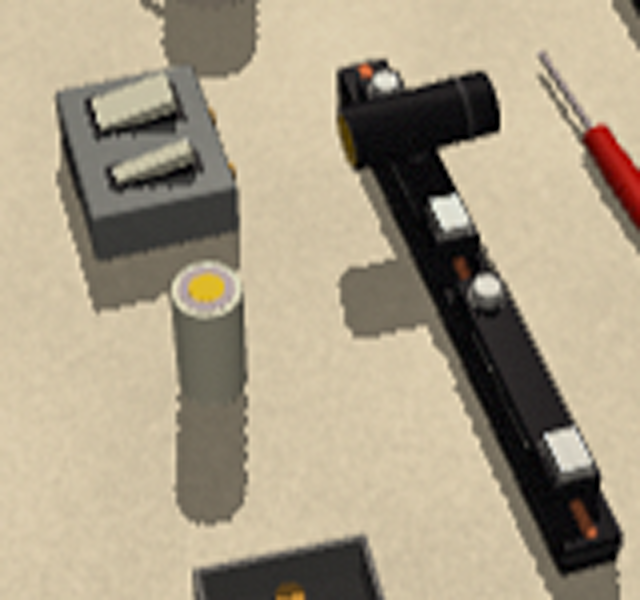

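The crops confirm it: the stud of the lamp adapter is at top (276,207) and its latch at (323,205), either side of the lamp. The nearby round stud at (347,205) belongs to the blank. The wide rocker is at (263,270), with its raised end up in the image (+x).

```bash
cat > m.py <<'E'
from h import *
im=cv2.imread('pics/raw_top.png')
def blobs(name,im,box,thr,z,amin=30):
    x0,y0,x1,y1=box; m=(im[y0:y1,x0:x1].min(2)>thr).astype(np.uint8)
    n,l,s,c=cv2.connectedComponentsWithStats(m)
    for i in range(1,n):
        if s[i,4]>=amin: u,v=c[i]+[x0,y0]; print(name,s[i],(round(u,1),round(v,1)),ray(name,u,v,z).round(4))
if __name__=='__main__':
    blobs('top',im,(260,195,410,217),110,.0655)
    print('rockers');blobs('top',im,(252,255,297,286),125,.063)
    s=cv2.imread('pics/raw_side.png')
    print('side');blobs('side',s,(330,205,366,285),120,.064,15)
    print('rockers');blobs('side',s,(258,212,294,243),135,.063)
    x0,y0=245,245;a=im[245:295,245:305].astype(int);m=((a.max(2)<115)&(a.max(2)>55)&(np.ptp(a,2)<14)).astype(np.uint8)
    m=cv2.morphologyEx(m,cv2.MORPH_OPEN,np.ones((3,3)))
    c=max(cv2.findContours(m,0,2)[0],key=cv2.contourArea);r=cv2.minAreaRect(c);print('box',r)
    print([ray('top',u+x0,v+y0,.05)[:2].round(3) for u,v in cv2.boxPoints(r)])
E
python3 m.py
```

```text
top [  0   0  31   7 198] (np.float64(274.3), np.float64(197.7)) [0.67   0.2021 0.0655]
top [ 48   0 102  12 526] (np.float64(360.9), np.float64(197.6)) [ 0.6737 -0.0557  0.0655]
top [59  7  9  7 60] (np.float64(322.9), np.float64(205.0)) [0.6495 0.0572 0.0655]
rockers
top [  6   6   9  18 150] (np.float64(262.3), np.float64(269.3)) [0.456  0.2321 0.063 ]
top [31  6  4 18 51] (np.float64(284.6), np.float64(269.5)) [0.4562 0.167  0.063 ]
side
side [  0   0  36  64 773] (np.float64(354.1), np.float64(228.4)) [0.6809 0.127  0.064 ]
side [  0  36   9  21 102] (np.float64(332.6), np.float64(253.3)) [0.5915 0.0506 0.064 ]
side [  0  71  22   9 142] (np.float64(339.8), np.float64(280.9)) [ 0.582  -0.0475  0.064 ]
rockers
side [  0   0  25  15 214] (np.float64(270.6), np.float64(217.6)) [0.4525 0.2387 0.063 ]
side [10 17 19 11 73] (np.float64(277.4), np.float64(234.3)) [0.4576 0.1649 0.063 ]
box ((29.0, 25.5), (35.0, 46.0), 90.0)
[array([0.505, 0.268]), array([0.507, 0.132]), array([0.404, 0.13 ]), array([0.402, 0.265])]
```

```bash
python3 -m jog '{"linear":[[34,-34,0],[34,-34,0],[34,-34,0],[34,-34,0],[34,-34,0],[34,-34,0],[34,-34,0],[34,-34,0],[34,-34,0],[34,-34,0],[34,-34,0],[30,-20,0]],"turn":[-1,-1,-1,-1,-1,-1,-1,-1,-1,-1,-1,-1]}' 0 20
python3 -m jog '{"linear":[[0,0,0],[0,0,0],[0,0,0]],"turn":[-1,-1,0]}'
python3 - <<'E'
from h import *
save('wrist','w1.png'); c=get_calibration('wrist'); import pickle; pickle.dump(c,open('w1.pkl','wb'))
print('stud',ray('top',276.1,206.5,.0655),ray('side',336,215,.0655)); print('latch side',ray('side',352.5,248.7,.0655))
for u,v in((347.2,204.8),(394.5,204)):print('blank',ray('top',u,v,.066))
s=sense();print(s['tcp_pos'],s['tool_rot'],s['q'])
E
```

```text
t: 1.6
tcp_pos: [0.6116, 0.194, 0.4042]
tool_rot: [0.64, 0.769, -0.0, -0.0]
force: [-0.8, 1.0, 0.3]
finger_gap: -0.002
gripper_force: 0.0
t: 1.98
tcp_pos: [0.6104, 0.1957, 0.4041]
tool_rot: [0.703, 0.712, -0.001, -0.0]
force: [1.0, 0.2, -0.4]
finger_gap: -0.004
gripper_force: 0.0
stud [0.6433555  0.19615813 0.0655    ] [0.64570576 0.19400567 0.0655    ]
latch side [0.65044769 0.05092367 0.0655    ]
blank [ 0.65106215 -0.01498982  0.066     ]
blank [ 0.65527005 -0.15583268  0.066     ]
[0.61037336 0.19582804 0.40424502] [ 7.02232231e-01  7.11947776e-01 -4.02394282e-04 -3.11308256e-04] [1.36418752e-01 5.50167460e-01 1.39021116e+00 2.84728416e-06
 1.20223154e+00 1.22677760e-01]
```

View pics/raw_w1.png

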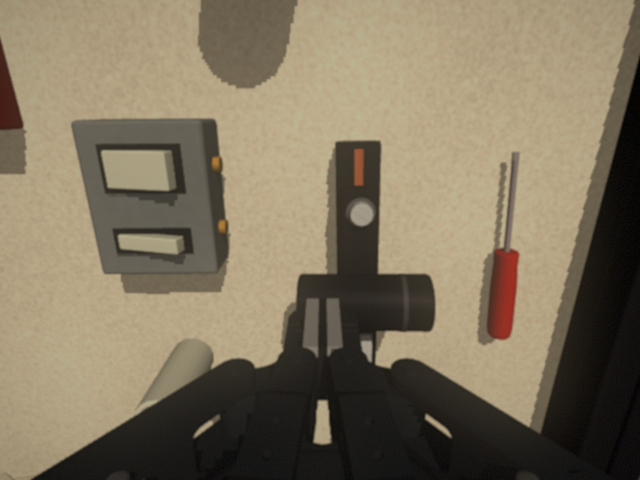

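Wrist view: the stud is at (361,212) above the lamp, the wide rocker spans (102–176, 148–192) with its raised end at right (175,170), and the shut fingertips are at about (325,300).

```bash
cat >> m.py <<'E'
E
python3 - <<'E'
from m import *
import pickle
c=pickle.load(open('w1.pkl','rb'))
im=cv2.imread('pics/raw_w1.png')
def bl(box,thr,z):
    x0,y0,x1,y1=box; m=(im[y0:y1,x0:x1].min(2)>thr).astype(np.uint8)
    n,l,s,cc=cv2.connectedComponentsWithStats(m)
    for i in range(1,n):
        if s[i,4]>60:
            u,v=cc[i]+[x0,y0]; print(s[i],(u,v),ray('wrist',u,v,z,c).round(4))
bl((342,190,378,240),110,.0655)
bl((98,140,182,200),120,.063)
for u,v in((174,150),(175,190)):print('edge',ray('wrist',u,v,.069,c))
for u,v in((102,150),(104,190)):print('low',ray('wrist',u,v,.054,c))
for u,v in((215,120),(222,272),(105,273),(73,122)):print('box',ray('wrist',u,v,.05,c))
for p in((.6104,.1957,.231),):print('tip px',proj('wrist',np.array(p),c))
E
```

```text
[  9  13  22  22 382] (np.float64(361.4581151832461), np.float64(213.81151832460733)) [0.6431 0.1985 0.0655]
[   4   11   66   39 2244] (np.float64(135.28030303030303), np.float64(169.1082887700535)) [0.4551 0.2331 0.063 ]
edge [0.49111637 0.24961405 0.069     ]
edge [0.48823105 0.21738908 0.069     ]
low [0.42519725 0.24717408 0.054     ]
low [0.42090496 0.21333416 0.054     ]
box [0.52032918 0.27230208 0.05      ]
box [0.51609281 0.13568604 0.05      ]
box [0.40549754 0.1329867  0.05      ]
box [0.40297047 0.26903942 0.05      ]
tip px (np.float64(323.11516545497426), np.float64(318.5974426234983))
```

```bash
python3 -m jog '{"linear":[[33,4,0],[0,0,-30],[0,0,-40],[0,0,-40],[0,0,-30],[0,0,-12],[0,0,0],[0,0,0]],"turn":[0,0,0,0,0,0,0,0]}'
python3 - <<'E'
from h import *
save('wrist','w2.png')
E
```

```text
t: 3.02
tcp_pos: [0.6442, 0.2001, 0.2543]
tool_rot: [0.703, 0.712, 0.001, 0.001]
force: [0.3, 0.3, 0.5]
finger_gap: -0.002
gripper_force: 0.0
```

View pics/raw_w2.png

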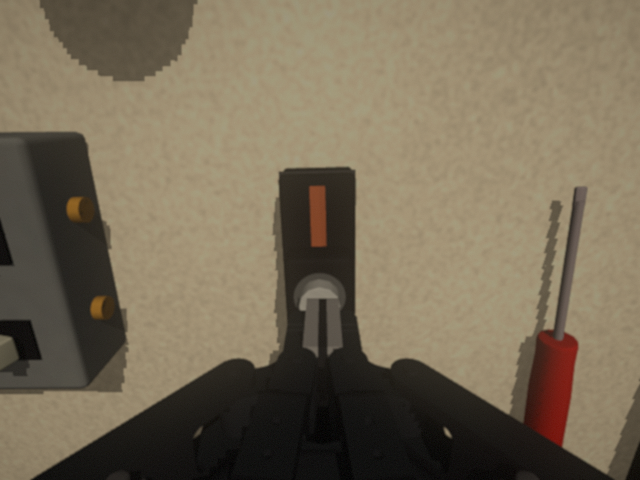

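The shut fingertips are at (322,305), right over the stud at (320,292). Pressing now.

```bash
python3 -m jog '{"linear":[[0,0,-8],[0,0,-5],[0,0,-4],[0,0,-2],[0,0,0]],"turn":[0,0,0,0,0]}'
python3 -m jog '{"linear":[[0,0,-2],[0,0,-2],[0,0,0]],"turn":[0,0,0]}'
```

```text
t: 3.7
tcp_pos: [0.6434, 0.1999, 0.2335]
tool_rot: [0.703, 0.711, -0.0, -0.0]
force: [-0.5, 0.1, 1.0]
finger_gap: -0.002
gripper_force: 0.3
t: 4.08
tcp_pos: [0.6434, 0.1999, 0.2313]
tool_rot: [0.703, 0.712, -0.0, 0.0]
force: [-3.8, -0.3, 10.0]
finger_gap: 0.001
gripper_force: 4.9
```

```bash
python3 -m jog '{"linear":[[0,0,-1],[0,0,-1],[0,0,0]],"turn":[0,0,0]}'
```

```text
t: 4.45
tcp_pos: [0.6434, 0.2, 0.2312]
tool_rot: [0.703, 0.712, 0.0, 0.0]
force: [-5.6, -2.6, 18.0]
finger_gap: -0.004
gripper_force: 9.1
```

Stud is bottomed at tip height 58 mm with 18 N. Up, over the lamp, and to the latch.

```bash
python3 -m jog '{"linear":[[0,0,40],[0,0,50],[0,0,40],[0,0,0],[2,-50,0],[2,-50,0],[0,-46,0],[0,0,0],[0,0,-50],[0,0,-45],[0,0,-15],[0,0,0]],"turn":[0,0,0,0,0,0,0,0,0,0,0,0]}'
python3 - <<'E'
from h import *
save('wrist','w3.png')
E
```

```text
t: 5.95
tcp_pos: [0.6472, 0.0546, 0.2464]
tool_rot: [0.702, 0.712, -0.001, -0.001]
force: [0.7, 0.7, 1.3]
finger_gap: 0.002
gripper_force: 0.0
```

View pics/raw_w3.png

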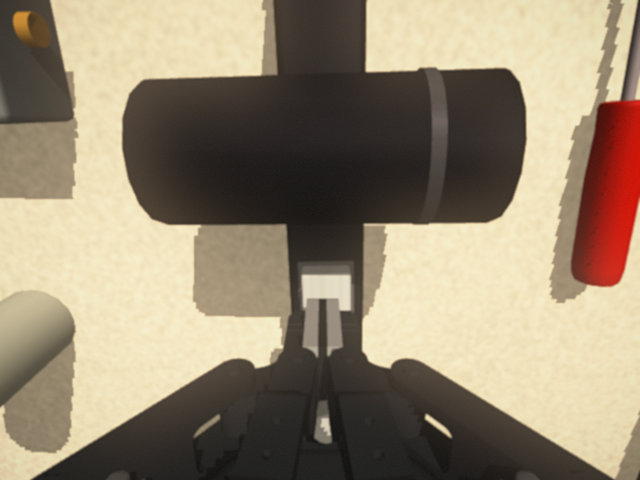

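```bash
python3 - <<'E'
from h import *
T=np.array(get_calibration('wrist')['world_to_cam']);print(-T[:3,:3].T@T[:3,3])
E
python3 -m jog '{"linear":[[0,0,-6],[0,0,-4],[0,0,-2],[0,0,0]],"turn":[0,0,0,0]}'
python3 -m jog '{"linear":[[0,0,-2],[0,0,-2],[0,0,-1],[0,0,0]],"turn":[0,0,0,0]}'
```

```text
[0.64664946 0.14008582 0.21755399]
t: 6.5
tcp_pos: [0.6479, 0.0539, 0.2364]
tool_rot: [0.703, 0.711, 0.001, 0.001]
force: [0.7, 0.5, 2.3]
finger_gap: 0.001
gripper_force: 1.2
t: 7.0
tcp_pos: [0.648, 0.0539, 0.2315]
tool_rot: [0.703, 0.711, 0.001, 0.001]
force: [0.9, 0.2, 5.6]
finger_gap: -0.002
gripper_force: 2.9
```

```bash
python3 -m jog '{"linear":[[0,0,-1],[0,0,-1],[0,0,-1],[0,0,0]],"turn":[0,0,0,0]}'
```

```text
t: 7.5
tcp_pos: [0.6479, 0.0539, 0.2311]
tool_rot: [0.703, 0.712, 0.001, 0.001]
force: [-3.8, 1.6, 19.1]
finger_gap: 0.001
gripper_force: 9.5
```

Latch is bottomed too (58 mm, 19 N). Now to the wide rocker's raised end.

```bash
python3 -m jog '{"linear":[[0,0,45],[0,0,50],[0,0,40],[-41,45,0],[-41,45,0],[-41,45,0],[-41,45,0],[0,0,0],[0,0,-50],[0,0,-45],[0,0,-12],[0,0,0]],"turn":[0,0,0,0,0,0,0,0,0,0,0,0]}'
python3 - <<'E'
from h import *
save('wrist','w4.png')
E
```

```text
t: 9.0
tcp_pos: [0.484, 0.2333, 0.2552]
tool_rot: [0.703, 0.711, -0.001, -0.0]
force: [0.1, 0.5, 0.2]
finger_gap: -0.001
gripper_force: 0.0
```

View pics/raw_w4.png

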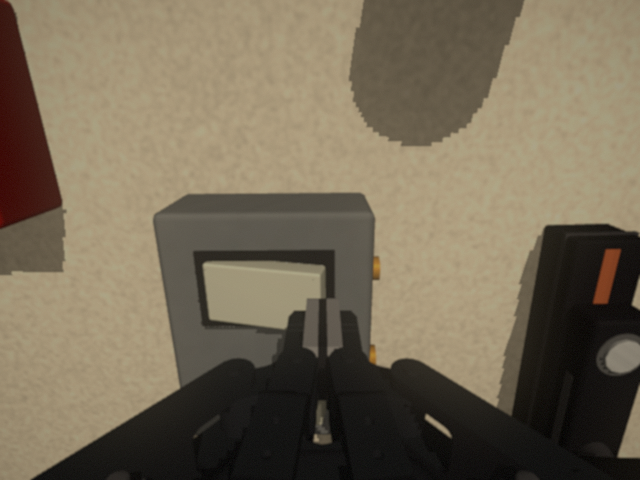

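The fingertips are at (323,310), just over the raised end of the wide rocker (edge at u≈326). I'll shift 3 mm inward and press.

```bash
python3 -m jog '{"linear":[[-3,0,-4],[0,0,-5],[0,0,-4],[0,0,-4],[0,0,-3],[0,0,-2],[0,0,0]],"turn":[0,0,0,0,0,0,0]}'
python3 -m jog '{"linear":[[0,0,-1],[0,0,-1],[0,0,0]],"turn":[0,0,0]}'
```

```text
t: 9.93
tcp_pos: [0.4805, 0.2339, 0.2335]
tool_rot: [0.703, 0.711, -0.0, -0.0]
force: [0.5, -0.2, 0.2]
finger_gap: 0.003
gripper_force: 0.3
t: 10.3
tcp_pos: [0.4806, 0.2339, 0.2317]
tool_rot: [0.703, 0.711, 0.0, 0.0]
force: [1.1, -1.3, 0.3]
finger_gap: -0.002
gripper_force: 0.5
```

```bash
python3 -m jog '{"linear":[[0,0,-1],[0,0,-1],[0,0,0]],"turn":[0,0,0]}'
python3 -m jog '{"linear":[[0,0,-1],[0,0,0]],"turn":[0,0]}'
```

```text
t: 10.68
tcp_pos: [0.4806, 0.2339, 0.2304]
tool_rot: [0.703, 0.711, 0.0, 0.0]
force: [0.6, -1.1, 6.2]
finger_gap: -0.003
gripper_force: 3.0
t: 10.92
tcp_pos: [0.4806, 0.2339, 0.2301]
tool_rot: [0.703, 0.711, 0.0, 0.0]
force: [-1.1, -0.3, 12.4]
finger_gap: 0.002
gripper_force: 5.7
```

```bash
python3 -m jog '{"linear":[[0,0,40],[0,0,50],[0,0,50],[-30,50,30],[-30,50,0],[-30,50,0],[0,0,0],[0,0,0]],"turn":[0,0,0,0,0,0,0,0]}'
python3 - <<'E'
from h import *
im=save('side','s2.png')[...,::-1]; old=cv2.imread('pics/raw_side.png')
f=lambda i:cv2.resize(i[195:300,240:372],None,fx=3,fy=4.5,interpolation=cv2.INTER_CUBIC)
cv2.imwrite('pics/c3.png',np.hstack([f(old),f(im)]))
E
```

```text
t: 11.92
tcp_pos: [0.3914, 0.3814, 0.3968]
tool_rot: [0.702, 0.712, -0.001, 0.0]
force: [-0.4, -0.4, 0.5]
finger_gap: -0.002
gripper_force: 0.0
```

View pics/c3.png

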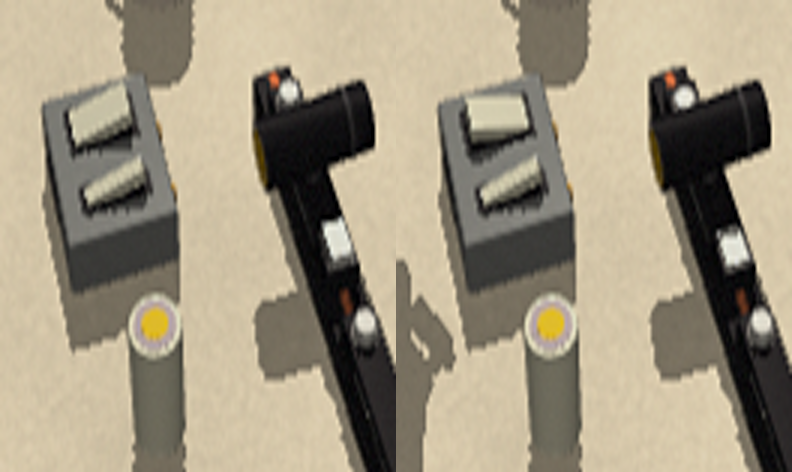

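Before and after, side by side: the wide rocker has tipped over (right half, (497,118)), and the stud (684,98) and latch (733,248) are lower. The lamp, the narrow rocker, the supply box and the blank are unchanged.

```bash
python3 -c "
from station import *
print(sign_off())"
```

```text
the job is handed in; nothing more can be done
None
```

The job is handed in at about 12 s of the 48 s allowed: stud, then latch, then wide rocker were each pressed until they bottomed, and the last side view shows the lamp, supply box, narrow rocker and blank adapter undisturbed.

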